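Cover the dry bath, then back up the bracket bolt for the nut driver

TASK

Set the loose aluminium cover onto the rim of the bath's open well so that it sits seated and level (set it down, do not drop it), so no hardware can fall in. Then reach down through the narrow gap between the blue bracket and the bath, grip the slowly turning brass bolt head between the fingers and hold it from turning, so that the running nut driver can tighten the nut on the other side; the program finishes while still gripping the head and holding it still. Do not disturb the other things on the bench.

Things in the scene. Friction and masses are not known exactly. Their poses are not given: they have to be found in the camera images.
- cover_knob (a point): Grip point on the axis of the loose cover (about 250 g): aluminium disc 120 mm across, 5 mm thick; below it a plug 86 mm across, 8 mm deep; on top an upright red knob 22 mm across, 40 mm high. The point is 13 mm below the knob's top, 27 above the disc's top, 32 above its underside, 40 above the plug's bottom. z: cover axis, up. Starts lying plug down on the bench, in one of three places.
- well_rim (a point): Centre of the mouth of the bath's round steel well, in the rim's plane, 112 mm above the bench. Rim 104 mm outside, 96 mm inside diameter; it stands 12 mm above the white housing. Seated, the cover's disc rests on the rim with the plug inside, its grip point 32 mm above this point. Axes: z up; the bracket is on the -y side; x runs along the gap. Well, housing and bracket are fixed.
- bath: The fixed bath unit, origin on the bench under the well's centre, axes as the rim point's; place and yaw differ per run. White housing 170 x 170 mm, 100 high. Blue bracket plate on its -y side, 150 mm long in x, top 108 mm above the bench. Between them the gap, 50 mm wide, open above and at both ends, floor 8 mm above the bench. Outside the bracket an orange nut driver lies along -y, top 99 mm high.
- bolt_head (a point): Centre of the brass hexagon bolt head in the gap, 78 mm above the bench; axes as the bath's, not turning. Head 24 mm across flats, 27.7 over corners, 20 mm long along its level axis (y). Bracket face 16 mm from here towards -y (36 mm washer between), housing wall 34 mm towards +y. Grip from above, fingers closing along x; a few mm off towards +y is fine.
- bolt (a joint): Turn angle of the bolt, rad, grows without limit; at multiples of pi/3 two flats are level, halfway between two are upright. Left alone it turns steadily at about 0.4 rad/s, dragged by the nut with about 0.05 N m; a grip of 20 N or more stops it.
- dish: Bystander: glass dish, 90 mm across, 40 mm high; origin under its centre. May swap places with cover and rack.
- rack: Bystander: blue compartment tray 100 x 60 x 30 mm; origin under its centre. May swap places with cover and dish.
- vial: Bystander: amber vial, 22 mm across and 45 mm high, standing on a corner of the housing top at +x +y of the well; origin under its centre.
- reagent: Bystander: amber bottle, 66 mm across, 140 mm high, near the far edge; origin under its centre.
- jar: Bystander: white jar, 64 mm across, 80 mm high, near the far edge; origin under its centre.
- spanner: Bystander: steel spanner, 180 mm long, lying beyond the bath; origin under its centre.
There are look-alikes about, which are no part of the job. What is shaped like the part that bears cover_knob but brown or green is not meant.

How it is judged:
By the outcome, as a careful person would: the job done as asked, in the order asked, and still so for the second after the job is handed in, while the arm keeps its last pose, push and grip.
It also fails if it takes over 51 s, if anything falls off the work surface, if the arm or the gripper's body presses on something with over 40 N, if the wrist force passes 120 N, or if a joint passes its speed limit or range.

ROBOT

A 6-joint arm with a two-finger parallel gripper is mounted at the origin on the work surface. World frame = base frame: x ahead of the robot, y to its left, z up, the work surface at z = 0. Lengths are in mm, angles in rad, forces in N, time in s.
With the tool pointing down it reaches from about 400 to 925 mm from the base axis. Payload 12.5 kg.
Tool frame: the origin (TCP) lies where the fingers leave the gripper's body, on its centre line; the fingertips stand 78 mm ahead of it and the grasp point (between the pads) lies 59 mm ahead of it; z points along the fingers, y is the direction in which the jaws open and shut (so a half turn about z gives the same grasp; the last joint's range is limited). The gripper opens to 95 mm and grips with 3 to 60 N. Pads are 20 mm wide; open, the fingers measure 119 mm over their backs; the gripper's body (75 mm by 180 mm) begins 59 mm behind the grasp point.
Start: joints at [1.031, 0.491, 1.559, -0, 1.092, -0.106], TCP at [262.684, 567.129, 292.261] pointing down, gripper open.
Joint ranges: [-3.1, 3.1], [-0.84, 2.19], [0.05, 2.79], [-1.13, 4.28], [0.06, 2.93], [-2.69, 2.69]. Speed limits (rad/s): [2.22, 2.22, 2.79, 3.14, 3.14, 3.14].

INTERFACE

Orientations are given as [roll, pitch, yaw] about the fixed x, y, z axes, in that order (R = Rz(yaw) Ry(pitch) Rx(roll)).
In Python, from cell import env, viewer, ticket, search_frame gives the robot as it stands.
- The arm moves only by the shell command python3 -m inch 'ROWS'. ROWS is a JSON object of lists of equal length, an entry for each row: "hand": the opening, from 0 (shut) to 1 (fully open); "delta_pos": the shift along the tool's x, y, z in cm, a list of three; "turn": the turn about the tool's z in rad. A call has 1 to 20 rows; each row shifts and turns the commanded pose from where the row before left it, along the tool's axes as they then stand; what a row does not reach is not made up. A row lasts 1/10 s, in which the tool goes at most 50 mm and 8.59 degrees, less where a joint would pass 70% of its speed; a pose out of reach is approached as far as the arm can. A call is refused whole if a number of a shift passes 5 or a number of a turn 0.15, either way. A call with a gripper value outside its range is refused whole. The fingers move at their own pace and stop on an object; the grip force is fixed at half the most. Time passes only in rows, so rows that do not move let the fingers close. It gives the time, the measured TCP pose, the force and the opening at its end, in the units of the state.
- env.state(): the state, without advancing time (a new reading comes with each control period).
- viewer.read_camera(name): name is "scene" or "top" or "wrist"; returns (picture, depth): 420x560x3 uint8, blue, green, red; 420x560 float32, mm along the optical axis (not along the pixel's ray), 0 where there is no reading.
- viewer.get_calibration(name): a dict with "fx", "fy", "cx", "cy" (pixels), "T" (4x4, takes a point from camera to world coordinates). Camera axes: x right, y down, z forward; pixel columns grow to the right and rows downward; lengths in mm; the calibration is good to about 2 mm. A picture is of the moment at which its call begins: read the wrist's pose just before it. get_calibration takes no time and is no camera call; for the wrist camera it gives the pose at the moment of the call.
- ticket.job_done(): hands the job in, once; it reports no verdict.
Trained networks look in the newest picture that a camera, given by its name, has taken for a name from the list of things; names that differ only in an ending like _2 or _b are one class to them, and where a whole thing is asked for, a point or a joint stands for the part that bears it (a point fixed in the world has none). Each returns a list of dicts, best first, with "p" (0 to 1); they miss things now and then, are a little off and sometimes report something else, mostly with a low value. They report only what shows in the picture. A call takes as long as a camera call. They do not tell look-alikes from the thing itself.
- search_frame(camera, label): "centre" ([column, row] in pixels, amid what is visible of it).
The state is a dict: "t": time; "joints": joint angles; "qvel": joint speeds; "tau": joint torques, N m; "eef_pos": TCP position; "tcp_rot": TCP orientation; "ft_force": force on the tool from outside, world axes, zero at the start; "moment": the same for the moment, N m; "opening": opening from 0.0 (shut) to 1.0 (fully open).
Only numpy, scipy, OpenCV 4.12 (cv2) and the standard library are available. Lean on these libraries where they do the work, as an engineer would, in place of code of your own. Each camera call takes 0.05 s, during which the arm holds its last target.

## Working session

There is one attempt and no reset: what is moved stays moved. The work goes in short steps, Python scripts to look and compute and a shell command to move; the robot and the scene stay as the last step left them, time stands still between calls to the robot, and variables do not carry over. Pictures are saved under pics/ and viewed, and the job is handed in when it is done.

```bash
mkdir -p pics; ls; cat > h.py <<'E'
import numpy as np, cv2
from cell import env, viewer, ticket, search_frame
def grab(cam,name):
    c=viewer.get_calibration(cam); im,d=viewer.read_camera(cam)
    cv2.imwrite(f'pics/{name}.png',im); np.savez(f'pics/{name}.npz',im=im,d=d,T=np.array(c['T']),k=np.array([c['fx'],c['fy'],c['cx'],c['cy']]))
    return im,d,c
def load(name):
    z=np.load(f'pics/{name}.npz'); return z['im'],z['d'],z['T'],z['k']
def cloud(d,T,k):
    v,u=np.mgrid[:d.shape[0],:d.shape[1]]
    P=np.stack([(u-k[2])*d/k[0],(v-k[3])*d/k[1],d],-1)
    W=P@T[:3,:3].T+T[:3,3]; W[d<=0]=np.nan
    return W
E
python3 - <<'E'
from h import *
for c in ['scene','top']:
    im,d,cc=grab(c,c+'0'); print(c,np.round(cc['T'],3).tolist(),cc['fx'])
s=env.state(); print(s)
E
```

```text
pics
scene [[-0.866, 0.277, -0.416, 960.7], [0.499, 0.445, -0.743, 805.403], [-0.02, -0.852, -0.524, 695.422], [0.0, 0.0, 0.0, 1.0]] 478.8080038654529
top [[-0.011, -0.976, 0.218, 277.533], [-1.0, 0.011, -0.002, -32.391], [-0.001, -0.218, -0.976, 1018.894], [0.0, 0.0, 0.0, 1.0]] 400.5485165837579
{'t': 0.1, 'joints': array([ 1.03138959e+00,  4.91505076e-01,  1.55940998e+00, -1.67182637e-05,
        1.09167519e+00, -1.05601714e-01]), 'qvel': array([ 2.20762654e-03, -1.85219175e-03, -5.12199530e-04,  1.45914860e-03,
       -5.29748035e-05,  1.11547398e-03]), 'tau': array([ 2.77400330e-03, -6.13621473e+01, -2.58604360e+01,  6.94411620e-02,
        4.70054441e-02, -6.99834413e-05]), 'eef_pos': array([262.61366023, 566.99348719, 291.70914525]), 'tcp_rot': array([-3.14059906e+00, -9.04057721e-05,  2.70779530e+00]), 'ft_force': array([ 0.01858728, -0.75887358,  0.2845532 ]), 'moment': array([0.03757557, 0.00963443, 0.05537688]), 'opening': 1.0048722630877165}
```

View pics/scene0.png

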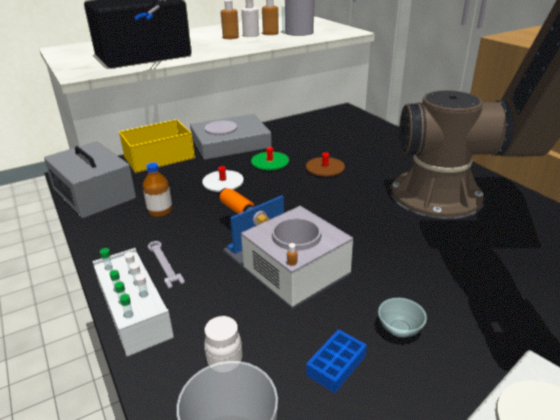

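View pics/top0.png

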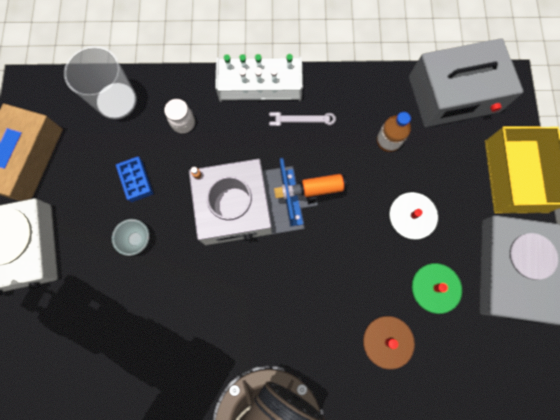

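Both pictures show three discs with red knobs. In the top view they are white/aluminium at (414,215), green at (437,288) and brown at (388,342). There is also a round plate on the grey box at (535,255) and a pale one at (8,235), neither with a knob. I choose the aluminium one at (414,215). The well is at (230,198), the bracket at (291,192), and the driver lies towards image right, which is world -y.

```bash
python3 - <<'E'
from h import *
im,d,T,k=load('top0'); W=cloud(d,T,k)
cv2.imwrite('pics/crop1.png',cv2.resize(im[150:390,340:520],None,fx=2.5,fy=2.5,interpolation=cv2.INTER_CUBIC))
cv2.imwrite('pics/crop2.png',cv2.resize(im[140:260,180:360],None,fx=4.4,fy=4.4,interpolation=cv2.INTER_CUBIC))
def region(r0,r1,c0,c1): return W[r0:r1,c0:c1].reshape(-1,3), im[r0:r1,c0:c1].reshape(-1,3).astype(int)
# cover disc & knob
p,c=region(185,250,380,450)
disc=(p[:,2]>7)&(p[:,2]<20)&(c.min(1)>130); kn=(p[:,2]>25)&(c[:,2]>c[:,1]+60)
print('disc',disc.sum(),p[disc].mean(0),p[disc].min(0),p[disc].max(0))
print('enc',cv2.minEnclosingCircle(p[disc][:,:2].astype(np.float32)))
print('knob',kn.sum(),np.median(p[kn],0),p[kn].max(0),p[kn].min(0)); top=kn&(p[:,2]>p[kn][:,2].max()-6); print(p[top].mean(0),top.sum())
# housing top
p,c=region(150,255,180,280)
h=(p[:,2]>94)&(p[:,2]<106); print('hous',h.sum(),np.median(p[h],0),cv2.minAreaRect(p[h][:,:2].astype(np.float32)))
r=(p[:,2]>108)&(p[:,2]<117); print('rim',r.sum(),p[r].mean(0),cv2.minEnclosingCircle(p[r][:,:2].astype(np.float32)))
p,c=region(150,235,270,310)
b=(p[:,2]>98)&(p[:,2]<114)&(c[:,0]>c[:,2]+40); print('brk',b.sum(),cv2.minAreaRect(p[b][:,:2].astype(np.float32)),np.median(p[b],0))
g=W[185:200,270:305,2]; print(np.round(g[::2,::2]).astype(int)); 
for l in ['cover_knob','bolt_head','well_rim','dish']:
    try:
        for x in search_frame('top',l)[:4]:
            u,v=np.round(x['centre']).astype(int); print(l,x,W[v,u])
    except Exception as e: print(l,e)
E
```

```text
disc 1586 [ 490.49423312 -375.39852648   13.4177948 ] [ 432.19156735 -436.23057218    7.94759786] [ 551.23005012 -316.58527065   19.34981402]
enc ((491.865234375, -376.8729553222656), 60.71469497680664)
knob 73 [ 489.06407657 -372.49773696   52.66935177] [ 501.23700807 -365.59278152   57.42353574] [ 481.34582208 -386.37443961   25.91740378]
[ 490.96602536 -375.7364975    53.90935945] 45
hous 3467 [508.4262947   82.5004815  100.02313973] ((519.9157104492188, 86.83375549316406), (171.4176025390625, 170.08242797851562), 9.013437271118164)
rim 267 [522.33660757  89.97745149 111.77764362] ((530.1466674804688, 106.0696029663086), 74.14479064941406)
brk 168 ((541.9788818359375, -49.28095245361328), (151.51356506347656, 6.085005760192871), 9.044373512268066) [540.58440332 -49.48260296 108.14402344]
[[                   5                    8                    4
                     7                    9                    9
                    92                   96                  109
                    11                   14                   88
                    84                
[... 2731 characters left out ...]
         15                   12
                    12                   11                   10]]
cover_knob {'centre': [437.9, 289.1], 'p': 0.82} [ 303.64871813 -407.71869854   51.0539208 ]
cover_knob {'centre': [414.7, 213.3], 'p': 0.76} [ 489.11129504 -369.0716011    50.16733624]
cover_knob {'centre': [386.4, 344.3], 'p': 0.62} [ 178.36868244 -280.8960604    30.48532183]
bolt_head {'centre': [248.3, 198.7], 'p': 0.93} [537.48034402  47.24217089  19.56838136]
well_rim {'centre': [249.6, 197.0], 'p': 0.67} [517.97479658  35.15812682 112.91669964]
dish {'centre': [131.2, 235.5], 'p': 0.89} [446.38960315 346.55310573   7.2458899 ]<stdin>:18: RuntimeWarning: invalid value encountered in cast
```

View pics/crop1.png

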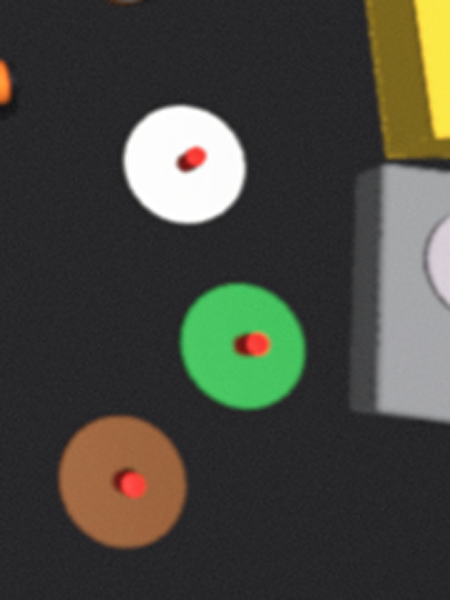

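View pics/crop2.png

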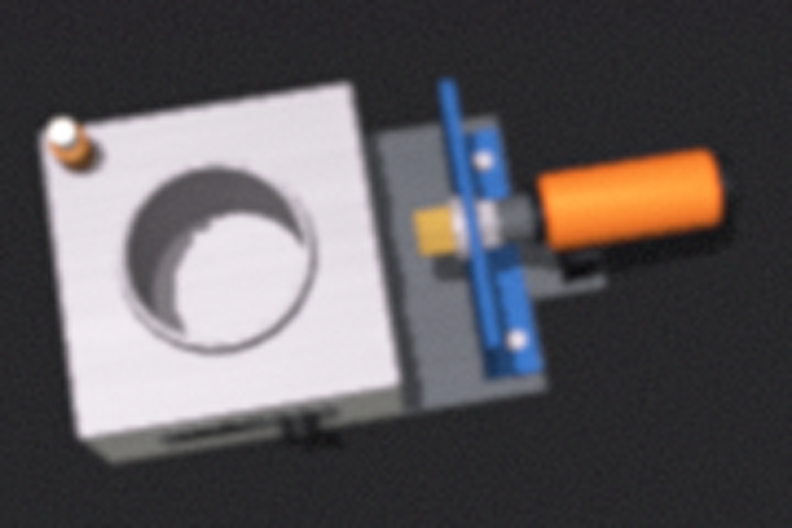

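The white disc measures 120 mm across (fit radius 60.7), lies at z≈13, and has a red knob, so it is the right one. The bath yaw comes out at about 9.0°. Next I refine the rim, bolt and bystanders.

```bash
cat >> h.py <<'E'
def rotd(yaw): c,s=np.cos(yaw),np.sin(yaw); return np.array([[c,s,0],[s,-c,0],[0,0,-1]])  # rows: tool axes in world, for down tool
def delta(tgt):
    s=env.state(); return np.array(s['tcp_rot']),np.round(rotd(s['tcp_rot'][2])@(np.array(tgt)-s['eef_pos'])/10,2)
E
python3 - <<'E'
from h import *
from scipy.optimize import least_squares
im,d,T,k=load('top0'); W=cloud(d,T,k); I=im.astype(int)
p=W.reshape(-1,3); c=I.reshape(-1,3)
cen=np.array([519.9,86.8]); a=np.radians(9.03); R=np.array([[np.cos(a),np.sin(a)],[-np.sin(a),np.cos(a)]])
q=(p[:,:2]-cen)@R.T
rr=np.hypot(*q.T)
m=(rr<62)&(p[:,2]>107)&(p[:,2]<117); f=least_squares(lambda x:np.hypot(q[m,0]-x[0],q[m,1]-x[1])-50,[0,0],loss='soft_l1'); print('rim in bath',f.x,m.sum(),np.median(p[m],0))
br=(q[:,1]<-85)&(q[:,1]>-134)&(abs(q[:,0])<80)&(p[:,2]>60)
print('bolt all',br.sum(),np.median(q[br],0),q[br].min(0),q[br].max(0))
ye=br&(c[:,2]>c[:,0]+50)
for y0 in range(-134,-100,4):
    s=ye&(q[:,1]>y0)&(q[:,1]<y0+4); 
    if s.sum(): print(y0,s.sum(),q[s,0].min(),q[s,0].max(),q[s,0].mean(),p[s,2].max())
v=(q[:,0]>40)&(q[:,1]>40)&(abs(q[:,0])<95)&(q[:,1]<95)&(p[:,2]>125); print('vial',q[v].mean(0),p[v].max(0))
dr=(q[:,1]<-150)&(q[:,1]>-280)&(abs(q[:,0])<80)&(p[:,2]>50);print('driver',q[dr].mean(0),q[dr].min(0),p[dr].max(0))
print(delta([480,380,290]))
E
```

```text
rim in bath [-0.99171934 -0.45330027] 269 [522.26460502  89.79194174 111.72441009]
bolt all 123 [  -3.11769114 -122.23414636] [ -17.82636737 -133.96609529] [ 76.41973556 -85.01525984]
-130 15 -12.4929334532056 9.39577188464806 -3.4953519880111963 95.6372325231091
-126 17 -12.332971829682538 10.04831985316222 -1.3550222140435686 93.84697642681238
-122 17 -12.427186143256842 6.795481075744644 -4.006581315418353 93.86045269650936
-118 17 -12.756959555384984 9.068832329096386 -2.6098461772049397 92.50146354650781
-114 17 -13.06462419253446 10.54792488270052 -2.6751039428857672 92.70514665292842
-110 4 -10.116132522189705 6.517164783146082 0.4566483621546129 92.2221754314852
vial [65.25159511 65.42466602] [585.71569793 172.72107389 148.18058435]
driver [  -4.86524432 -216.93102484] [ -25.62426257 -279.56027176] [580.06504164 -61.72841678 102.3559826 ]
(array([-3.14125487e+00, -1.85072393e-05,  2.70780256e+00]), array([-27.58,  -7.84,   0.21]))
```

```bash
python3 -m inch '{"hand":[1,1,1,1,1,1,1],"delta_pos":[[0,0,0],[0,0,0],[0,0,0],[0,0,0],[0,0,0],[0,0,0],[0,0,0]],"turn":[0.14,0.14,0.14,0.14,0.14,0.14,0.14]}'
```

```text
t: 1.0
eef_pos: [262.7, 567.1, 292.2]
tcp_rot: [-3.142, 0.0, 1.722]
ft_force: [0.3, 0.4, 0.0]
opening: 1.003
```

```bash
python3 - <<'E'
from h import *
print(delta([480,380,290])); r=rotd(env.state()['tcp_rot'][2]); print(r@np.array([491-480,-376-380,250-290])/10)
E
```

```text
(array([-3.14158251e+00,  3.07849155e-06,  1.72203544e+00]), array([-21.77,  18.67,   0.22]))
[-74.90276677 -10.3026953    4.        ]
```

```bash
python3 -m inch '{"hand":[1,1,1,1,1,1,1,1],"delta_pos":[[-2.72,2.33,0],[-2.72,2.33,0],[-2.72,2.33,0],[-2.72,2.33,0],[-2.72,2.33,0],[-2.72,2.33,0],[-2.72,2.33,0],[-2.72,2.33,0]],"turn":[0,0,0,0,0,0,0,0]}'
python3 -m inch '{"hand":[1,1,1,1,1,1,1,1,1,1,1,1,1,1,1,1,1,1,1,1],"delta_pos":[[-4.1,-0.57,0],[-4.1,-0.57,0],[-4.1,-0.57,0],[-4.1,-0.57,0],[-4.1,-0.57,0],[-4.1,-0.57,0],[-4.1,-0.57,0],[-4.1,-0.57,0],[-4.1,-0.57,0],[-4.1,-0.57,0],[-4.1,-0.57,0],[-4.1,-0.57,0.5],[-4.1,-0.57,0.5],[-4.1,-0.57,0.5],[-4.1,-0.57,0.5],[-4.1,-0.57,0.5],[-4.1,-0.57,0.5],[-4.1,-0.57,0.5],[0,0,0],[0,0,0]],"turn":[0,0,0,0,0,0,0,0,0,0,0,0,0,0,0,0,0,0,0,0]}'
python3 - <<'E'
from h import *
print(delta([491,-376,99]))
im,d,c=grab('wrist','w1')
_,_,T,k=load('w1'); W=cloud(d,T,k); p=W.reshape(-1,3); I=im.reshape(-1,3).astype(int)
near=np.hypot(p[:,0]-491,p[:,1]+376)<90
kn=near&(p[:,2]>46)&(p[:,2]<60)&(I[:,2]>I[:,1]+60); print(kn.sum(),p[kn].mean(0),cv2.minEnclosingCircle(p[kn][:,:2].astype(np.float32)))
ds=near&(p[:,2]>8)&(p[:,2]<18)&(I.min(1)>120); print(ds.sum(),p[ds].mean(0),cv2.minEnclosingCircle(p[ds][:,:2].astype(np.float32)))
E
```

```text
t: 1.8
eef_pos: [481.8, 380.3, 292.3]
tcp_rot: [3.141, -0.0, 1.728]
ft_force: [-0.4, -0.2, 0.0]
opening: 0.995
t: 3.8
eef_pos: [494.5, -364.2, 256.6]
tcp_rot: [-3.141, -0.001, 1.726]
ft_force: [0.1, 1.0, -0.6]
opening: 1.0
(array([-3.14114777e+00, -8.89170582e-04,  1.72621726e+00]), array([-1.12, -0.53, 15.76]))
452 [ 492.85844235 -374.22388667   52.79102214] ((492.8951416015625, -374.9533386230469), 10.687352180480957)
10302 [ 492.2810867  -372.73015369   13.26454219] ((492.4533996582031, -375.7247314453125), 60.16010284423828)
```

View pics/w1.png

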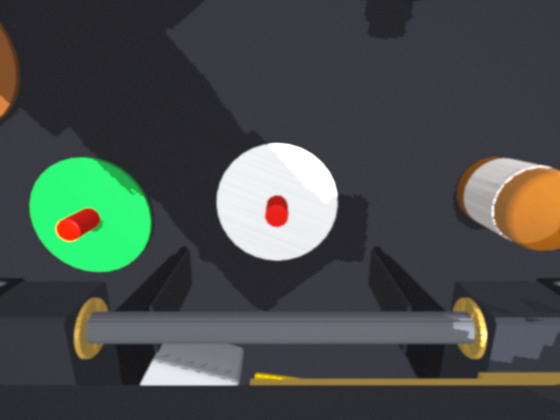

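The wrist view shows the aluminium cover at (277,203) with its knob top at (277,212). The green look-alike is at left (90,215) and the reagent bottle at right (510,205). The bottle is 140 mm tall, so I check its clearance to the 180 mm gripper body first.

```bash
python3 - <<'E'
from h import *
for n in ['w1','top0']:
    im,d,T,k=load(n); p=cloud(d,T,k).reshape(-1,3)
    m=(p[:,2]>60)&(p[:,2]<150)&(p[:,0]>540)&(p[:,0]<760)&(p[:,1]<-250)&(p[:,1]>-470)
    print(n,m.sum(),p[m].min(0),p[m].max(0),p[m].mean(0))
print(delta([492.3,-375.3,100]))
E
```

```text
w1 5108 [ 668.50220604 -360.8904029    60.01448522] [ 713.02202199 -295.5712368   116.28795587] [ 681.60164819 -327.16029855   90.11283392]
top0 997 [ 668.11087934 -469.76223056   60.03046502] [ 759.97881983 -296.34360392  143.8956222 ] [ 708.73907573 -360.63661471  100.29475329]
(array([-3.14125262e+00, -7.94822922e-04,  1.72742792e+00]), array([-1.15, -0.42, 15.7 ]))
```

```bash
python3 -m inch '{"hand":[1,1,1,1,1,1,1,1,1,1],"delta_pos":[[-1.15,-0.4,2],[0,0,3],[0,0,3],[0,0,3],[0,0,2],[0,0,1],[0,0,1],[0,0,0.5],[0,0,0],[0,0,0]],"turn":[0,0,0,0,0,0,0,0,0,0]}'; python3 - <<'E'
from h import *
print(delta([492.3,-375.3,99]))
E
```

```text
t: 4.85
eef_pos: [493.0, -375.7, 102.9]
tcp_rot: [3.141, 0.001, 1.728]
ft_force: [0.0, -0.1, 0.9]
opening: 1.0
(array([3.14091890e+00, 7.22596288e-04, 1.72793256e+00]), array([ 0.05, -0.06,  0.39]))
```

```bash
python3 -m inch '{"hand":[1,1,0,0,0,0,0,0,0,0],"delta_pos":[[0,-0.06,0.35],[0,0,0],[0,0,0],[0,0,0],[0,0,0],[0,0,0],[0,0,0],[0,0,0],[0,0,0],[0,0,0]],"turn":[0,0,0,0,0,0,0,0,0,0]}'
```

```text
t: 5.85
eef_pos: [492.1, -375.7, 98.7]
tcp_rot: [3.142, -0.0, 1.728]
ft_force: [0.5, 0.1, 0.2]
opening: 0.386
```

```bash
python3 -m inch '{"hand":[0,0,0,0,0,0,0,0],"delta_pos":[[0,0,0],[0,0,0],[0,0,0],[0,0,0],[0,0,0],[0,0,0],[0,0,0],[0,0,0]],"turn":[0,0,0,0,0,0,0,0]}'
```

```text
t: 6.65
eef_pos: [492.2, -375.7, 98.7]
tcp_rot: [3.141, 0.0, 1.728]
ft_force: [0.8, 0.6, -0.4]
opening: 0.225
```

```bash
python3 -m inch '{"hand":[0,0,0,0,0,0,0,0,0,0,0],"delta_pos":[[0,0,0],[0,0,-0.5],[0,0,-1],[0,0,-2],[0,0,-2.5],[0,0,-2.5],[0,0,-2.5],[0,0,-2.5],[0,0,-2],[0,0,-1],[0,0,0]],"turn":[0,0,0,0,0,0,0,0,0,0,0]}'; python3 - <<'E'
from h import *
print(delta([519.3,86.8,264])); im,d,c=grab('scene','s1')
E
```

```text
t: 7.75
eef_pos: [492.2, -375.7, 265.2]
tcp_rot: [3.14, 0.002, 1.728]
ft_force: [-0.1, 0.2, -3.3]
opening: 0.226
(array([3.14021895e+00, 1.69738438e-03, 1.72788387e+00]), array([45.26,  9.91,  0.12]))
```

View pics/s1.png

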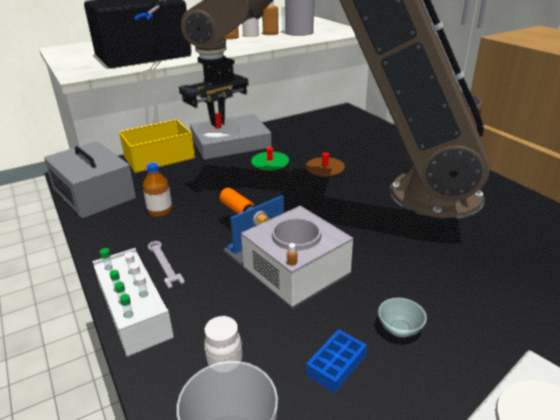

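```bash
python3 -m inch '{"hand":[0,0,0,0,0,0,0,0,0,0,0,0,0,0,0,0,0,0,0],"delta_pos":[[1,0.2,0],[2,0.4,0],[3,0.7,0],[3,0.7,0],[3,0.7,0],[3,0.7,0],[3,0.7,0],[3,0.7,0],[3,0.7,0],[3,0.7,0],[3,0.7,0],[3,0.7,0],[3,0.7,0],[3,0.7,0],[3,0.7,0],[2,0.2,0],[1.2,0,0],[0,0,0],[0,0,0]],"turn":[0,0,0,0,0,0,0,0,0,0,0,0,0,0,0,0,0,0,0]}'; python3 - <<'E'
from h import *
print(delta([519.5,87,203])); 
for n in ['top','scene','wrist']: grab(n,n+'2')
E
```

```text
t: 9.7
eef_pos: [518.8, 86.2, 263.5]
tcp_rot: [-3.141, 0.0, 1.728]
ft_force: [0.8, 0.1, -2.4]
opening: 0.226
(array([-3.14113075e+00,  4.43262211e-05,  1.72838572e+00]), array([0.07, 0.08, 6.05]))
```

View pics/wrist2.png

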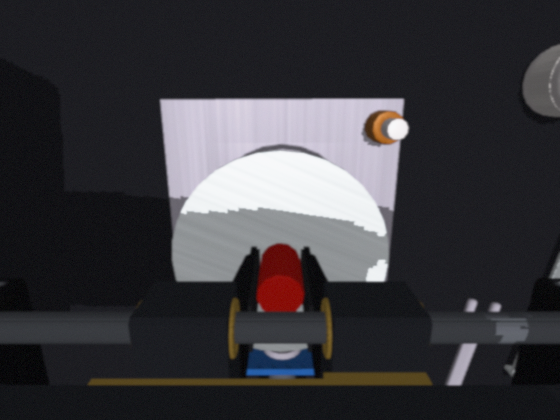

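View pics/scene2.png

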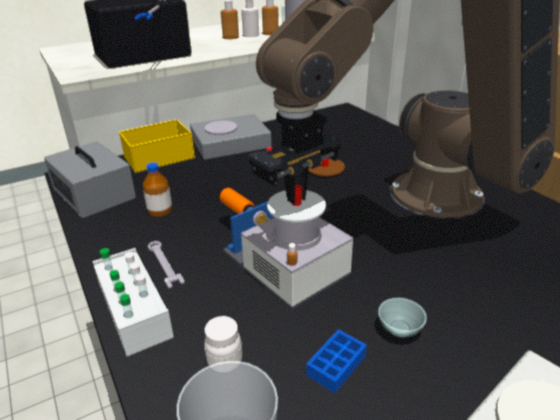

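The wrist view shows the held cover (disc around (280,235)) above the housing, with the vial at (390,127). I check the cover's centre against the housing in this picture before lowering.

```bash
python3 - <<'E'
from h import *
a=np.radians(9.03); R=np.array([[np.cos(a),np.sin(a)],[-np.sin(a),np.cos(a)]])
for n in ['wrist2','top2']:
    im,d,T,k=load(n); p=cloud(d,T,k).reshape(-1,3); q=(p[:,:2]-[519.5,87])@R.T
    h=(p[:,2]>95)&(p[:,2]<105)&(np.abs(q)<110).all(1)
    print(n,'housing ext',[np.round(np.percentile(q[h],x,axis=0),1) for x in (0.3,99.7)],h.sum(),np.median(p[h,2]))
    c=(p[:,2]>168)&(p[:,2]<184)&(np.hypot(*q.T)<75)
    if c.sum(): print('disc',c.sum(),np.median(p[c,2]),cv2.minEnclosingCircle(q[c].astype(np.float32)))
    # plane
    A=np.c_[q[c],np.ones(c.sum())]; print(np.linalg.lstsq(A,p[c,2],rcond=None)[0])
E
```

```text
wrist2 housing ext [array([-84. , -22.1]), array([85.5, 85.4])] 16501 100.2830500283959
disc 21220 178.26012998907376 ((-0.5706418752670288, -1.6590538024902344), 60.251731872558594)
[ 3.22970443e-04 -1.49706562e-03  1.78293494e+02]
top2 housing ext [array([-85. , -85.2]), array([84.6, -3. ])] 1340 100.18615286511317
disc 321 177.8866719964351 ((-8.456724166870117, -39.395748138427734), 45.42961883544922)
[ 1.67765094e-03 -3.67413699e-03  1.77686561e+02]
```

```bash
python3 -m inch '{"hand":[0,0,0,0,0,0,0],"delta_pos":[[0.15,0.1,1],[0,0,1],[0,0,1],[0,0,1],[0,0,1],[0,0,0.5],[0,0,0]],"turn":[0,0,0,0,0,0,0]}'; python3 -m inch '{"hand":[0,0,0],"delta_pos":[[0,0,0.2],[0,0,0.2],[0,0,0]],"turn":[0,0,0]}'
```

```text
t: 10.55
eef_pos: [519.8, 87.9, 207.9]
tcp_rot: [-3.14, -0.0, 1.728]
ft_force: [-0.1, 0.7, -2.5]
opening: 0.23
t: 10.85
eef_pos: [520.0, 87.9, 204.8]
tcp_rot: [3.141, -0.0, 1.728]
ft_force: [-0.5, -0.3, -3.4]
opening: 0.225
```

```bash
python3 -m inch '{"hand":[0,0,0],"delta_pos":[[0,0,0.1],[0,0,0.05],[0,0,0]],"turn":[0,0,0]}';python3 -m inch '{"hand":[0,0],"delta_pos":[[0,0,0.05],[0,0,0]],"turn":[0,0]}';python3 -m inch '{"hand":[0,0],"delta_pos":[[0,0,0.05],[0,0,0]],"turn":[0,0]}'
```

```text
t: 11.15
eef_pos: [520.0, 87.9, 203.3]
tcp_rot: [3.141, -0.0, 1.728]
ft_force: [-0.0, 0.2, -3.8]
opening: 0.227
t: 11.35
eef_pos: [520.0, 87.9, 202.7]
tcp_rot: [3.142, -0.0, 1.728]
ft_force: [0.1, -0.3, -2.0]
opening: 0.224
t: 11.55
eef_pos: [520.0, 87.9, 202.7]
tcp_rot: [3.141, -0.0, 1.728]
ft_force: [-2.6, -0.3, 4.4]
opening: 0.224
```

Contact came at the expected height (202.7 against 203). I release and look.

```bash
python3 -m inch '{"hand":[0.4,0.6,0.8,1,1,1,1,1,1,1],"delta_pos":[[0,0,0],[0,0,0],[0,0,0],[0,0,0],[0,0,0],[0,0,0],[0,0,0],[0,0,0],[0,0,0],[0,0,0]],"turn":[0,0,0,0,0,0,0,0,0,0]}'; python3 -m inch '{"hand":[1,1,1,1,1,1,1,1],"delta_pos":[[0,0,-1],[0,0,-2],[0,0,-2],[0,0,-2],[0,0,-2],[0,0,-1],[0,0,0],[0,0,0]],"turn":[0,0,0,0,0,0,0,0]}'; python3 - <<'E'
from h import *
a=np.radians(9.03); R=np.array([[np.cos(a),np.sin(a)],[-np.sin(a),np.cos(a)]])
print(delta([519.5,87,260]))
for n in ['wrist','top','scene']: grab(n,n+'3')
for n in ['wrist3','top3','scene3']:
    im,d,T,k=load(n); p=cloud(d,T,k).reshape(-1,3); q=(p[:,:2]-[519.5,87])@R.T
    c=(p[:,2]>110)&(p[:,2]<124)&(np.hypot(*q.T)<75)&(im.reshape(-1,3).min(1)>70)
    print(n,c.sum(),np.median(p[c,2]),cv2.minEnclosingCircle(q[c].astype(np.float32)))
    A=np.c_[q[c],np.ones(c.sum())]; print(np.linalg.lstsq(A,p[c,2],rcond=None)[0])
    br=(q[:,1]<-100)&(q[:,1]>-131)&(abs(q[:,0])<30)&(p[:,2]>60)&(p[:,2]<96)
    if br.sum(): print('bolt',br.sum(),q[br].min(0),q[br].max(0),np.median(q[br],0),p[br,2].max())
E
```

```text
t: 12.55
eef_pos: [520.0, 87.9, 202.2]
tcp_rot: [3.142, -0.0, 1.728]
ft_force: [-0.1, -0.3, 0.7]
opening: 0.985
t: 13.35
eef_pos: [519.7, 87.9, 301.8]
tcp_rot: [-3.141, -0.0, 1.728]
ft_force: [0.1, -0.3, -0.2]
opening: 0.996
(array([-3.14123923e+00, -1.10165220e-04,  1.72779877e+00]), array([-0.08, -0.04,  4.18]))
wrist3 14870 117.29126846786701 ((0.4838126003742218, 0.648211658000946), 60.13595199584961)
[ 2.37855583e-04 -2.20243878e-04  1.17292808e+02]
bolt 361 [ -11.70633817 -120.10866456] [  13.01599075 -106.83631866] [   0.51583423 -108.58978727] 92.68206994102019
top3 580 117.03091908489728 ((-6.92945671081543, -17.736677169799805), 56.21235275268555)
[1.25885602e-03 1.20199268e-03 1.17008969e+02]
bolt 101 [ -16.88533032 -130.89680302] [  13.13122381 -108.89109009] [  -2.69404214 -119.96769983] 95.47240933209582
scene3 1322 116.7182364511919 ((1.5804212093353271, 2.815943479537964), 61.80284118652344)
[-9.64851455e-04 -2.76328169e-03  1.16666166e+02]
bolt 150 [ -21.56772652 -130.93647991] [  28.6214229  -104.50935373] [   7.52571699 -123.20870923] 95.82469137345925
```

View pics/scene3.png

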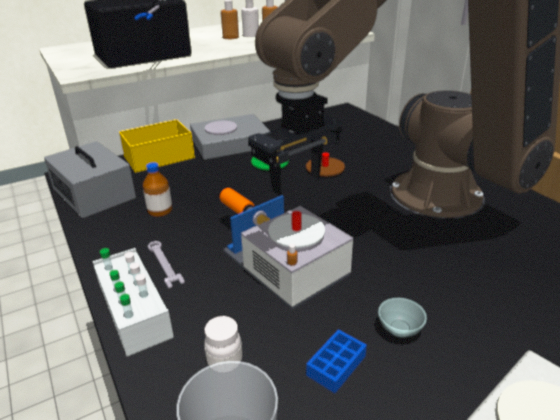

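View pics/wrist3.png

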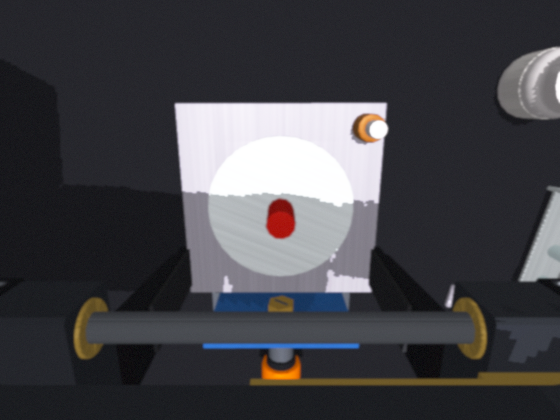

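The cover is seated: disc top at 117.3 against 117 expected, tilt below 0.1°, and centred within 1 mm. The wrist view shows the brass head at (280,303) in the gap. Next I check the wrist camera's clearance to the knob, then work out the approach.

```bash
python3 - <<'E'
from h import *
s=env.state(); c=viewer.get_calibration('wrist'); r=rotd(s['tcp_rot'][2]); print('cam in tool',r@(np.array(c['T'])[:3,3]-s['eef_pos']))
print(delta([538.3,-27.4,245]))
im,d,T,k=load('wrist3'); cv2.imwrite('pics/c3.png',cv2.resize(im[285:400,200:360],None,fx=5,fy=5))
W=cloud(d,T,k); 
a=np.radians(9.03); R=np.array([[np.cos(a),np.sin(a)],[-np.sin(a),np.cos(a)]])
q=(W[...,:2]-[519.5,87])@R.T
for v in (297,300,303,306): print([(round(q[v,u,0],1),round(q[v,u,1],1),round(W[v,u,2],1)) for u in range(266,296,4)])
E
```

```text
cam in tool [ 80.14511795   0.35302039 -92.77628026]
(array([-3.14008834e+00, -2.44575946e-04,  1.72779021e+00]), array([-11.67,   0.03,   5.64]))
[(np.float64(-16.2), np.float64(-133.7), np.float64(25.2)), (np.float64(-11.5), np.float64(-134.8), np.float64(23.3)), (np.float64(-5.8), np.float64(-107.6), np.float64(70.1)), (np.float64(-1.6), np.float64(-108.8), np.float64(68.2)), (np.float64(2.6), np.float64(-108.6), np.float64(68.5)), (np.float64(6.8), np.float64(-109.0), np.float64(67.8)), (np.float64(12.4), np.float64(-134.6), np.float64(23.7)), (np.float64(17.2), np.float64(-134.6), np.float64(23.8))]
[(np.float64(-16.0), np.float64(-134.5), np.float64(30.8)), (np.float64(-9.8), np.float64(-108.0), np.float64(75.4)), (np.float64(-5.6), np.float64(-106.8), np.float64(77.4)), (np.float64(-1.6), np.float64(-108.4), np.float64(74.7)), (np.float64(2.6), np.float64(-107.7), np.float64(76.0)), (np.float64(6.7), np.float64(-108.2), np.float64(75.1)), (np.float64(10.9), np.float64(-109.0), np.float64(73.9)), (np.float64(16.9), np.float64(-133.8), np.float64(31.9))]
[(np.float64(-15.7), np.
[... 203 characters left out ...]
0.8)), (np.float64(2.5), np.float64(-108.4), np.float64(80.6)), (np.float64(6.6), np.float64(-108.5), np.float64(80.4)), (np.float64(10.7), np.float64(-108.7), np.float64(80.1)), (np.float64(16.7), np.float64(-134.7), np.float64(37.0))]
[(np.float64(-15.5), np.float64(-134.3), np.float64(44.0)), (np.float64(-9.5), np.float64(-108.8), np.float64(85.6)), (np.float64(-5.5), np.float64(-108.7), np.float64(85.7)), (np.float64(-1.5), np.float64(-108.9), np.float64(85.5)), (np.float64(2.5), np.float64(-108.7), np.float64(85.7)), (np.float64(6.5), np.float64(-108.1), np.float64(86.8)), (np.float64(10.5), np.float64(-108.3), np.float64(86.4)), (np.float64(16.5), np.float64(-134.7), np.float64(43.5))]
```

View pics/c3.png

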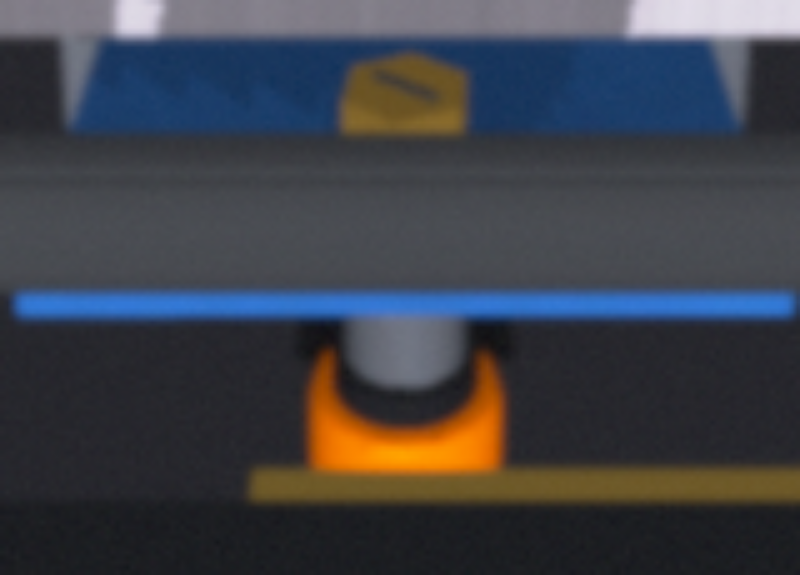

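```bash
python3 -m inch '{"hand":[1,1,1,1,1,1,1,1,1,1],"delta_pos":[[-2,0,0],[-3,0,0],[-3,0,1],[-2.5,0,1.5],[-1.2,0,1.5],[0,0,1.7],[0,0,0],[0,0,0],[0,0,0],[0,0,0]],"turn":[0,0,0,0,0,0,0,0,0,0]}'; python3 - <<'E'
from h import *
print(delta([538.2,-27.5,137]))
E
```

```text
t: 14.5
eef_pos: [538.5, -27.4, 246.0]
tcp_rot: [3.14, 0.0, 1.728]
ft_force: [0.5, 1.4, 0.4]
opening: 0.998
(array([3.14042101e+00, 2.69781751e-04, 1.72831690e+00]), array([-1.00e-02, -3.00e-02,  1.09e+01]))
```

```bash
python3 -m inch '{"hand":[0.55,0.55,0.55,0.55,0.55,0.55,0.55,0.55,0.55,0.55],"delta_pos":[[0,0,2],[0,0,2],[0,0,2],[0,0,1.5],[0,0,1],[0,0,1],[0,0,0.8],[0,0,0.6],[0,0,0],[0,0,0]],"turn":[0,0,0,0,0,0,0,0,0,0]}'; python3 - <<'E'
from h import *
print(delta([538.2,-27.5,137])); print(env.state()['opening'])
for n in ['scene','top','wrist']: grab(n,n+'4')
im,d,T,k=load('scene4'); cv2.imwrite('pics/c4.png',cv2.resize(im[180:300,200:360],None,fx=5,fy=5))
im,d,T,k=load('top4'); cv2.imwrite('pics/c4t.png',cv2.resize(im[140:260,200:360],None,fx=5,fy=5))
E
```

```text
t: 15.5
eef_pos: [538.4, -27.7, 136.4]
tcp_rot: [3.141, 0.0, 1.728]
ft_force: [-1.0, 0.4, -0.8]
opening: 0.549
(array([3.14128918e+00, 7.24201529e-06, 1.72777467e+00]), array([ 0.02, -0.02, -0.06]))
0.5489784051364229
```

View pics/c4.png

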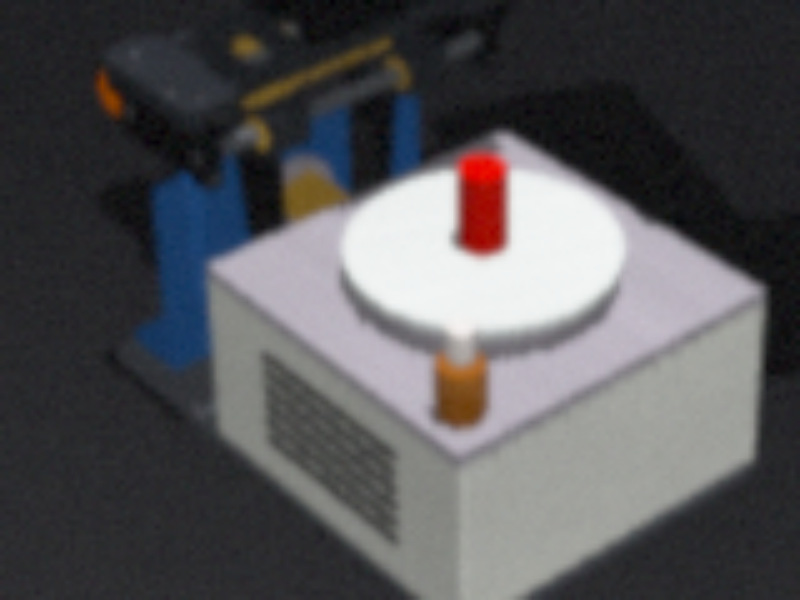

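View pics/wrist4.png

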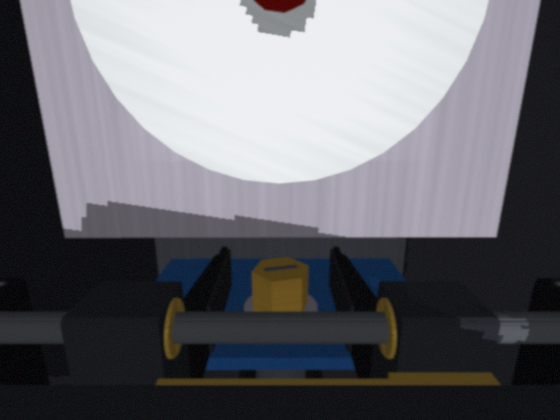

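The wrist view shows the head at (280,285) between the two fingers, with a corner nearly on top, so the flats are almost upright. I close now.

```bash
python3 -m inch '{"hand":[0,0,0,0,0,0,0,0,0,0],"delta_pos":[[0,0,0],[0,0,0],[0,0,0],[0,0,0],[0,0,0],[0,0,0],[0,0,0],[0,0,0],[0,0,0],[0,0,0]],"turn":[0,0,0,0,0,0,0,0,0,0]}';python3 - <<'E'
from h import *
s=env.state(); print(s['ft_force'],s['moment'],s['opening'])
grab('wrist','wrist5'); im=load('wrist5')[0]; cv2.imwrite('pics/c5.png',cv2.resize(im[230:350,200:360],None,fx=5,fy=5))
E
```

```text
t: 16.65
eef_pos: [538.6, -27.7, 136.3]
tcp_rot: [3.141, 0.0, 1.728]
ft_force: [4.6, 2.6, -2.6]
opening: 0.253
[ 4.56094503  2.60524383 -2.61271258] [ 0.3041726  -0.68184612  0.03123238] 0.2533852607844137
```

View pics/c5.png

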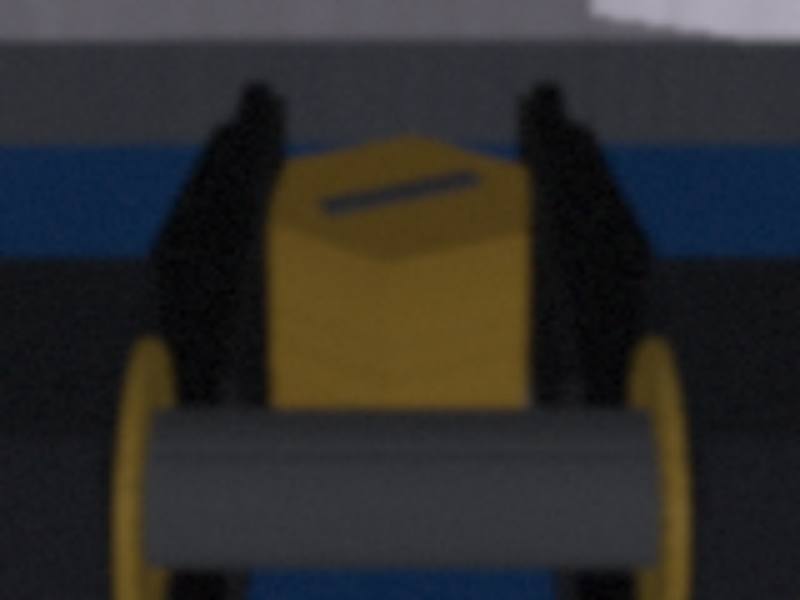

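The fingers are on the flats: 0.253 × 95 is 24.1 mm. I hold a few seconds and compare the mark's angle.

```bash
for i in 1 2; do python3 -m inch '{"hand":[0,0,0,0,0,0,0,0,0,0,0,0,0,0,0],"delta_pos":[[0,0,0],[0,0,0],[0,0,0],[0,0,0],[0,0,0],[0,0,0],[0,0,0],[0,0,0],[0,0,0],[0,0,0],[0,0,0],[0,0,0],[0,0,0],[0,0,0],[0,0,0]],"turn":[0,0,0,0,0,0,0,0,0,0,0,0,0,0,0]}'; done; python3 - <<'E'
from h import *
s=env.state(); print(s['ft_force'],s['moment'],s['opening'])
for n in ['wrist','scene','top']: grab(n,n+'6')
a=load('wrist5')[0];b=load('wrist6')[0]
print('diff on head',np.abs(a[255:315,250:310].astype(int)-b[255:315,250:310]).mean())
cv2.imwrite('pics/c6.png',np.hstack([cv2.resize(x[240:320,230:330],None,fx=3.9,fy=3.9) for x in (a,b)]))
a=load('top0'); b=load('top6')
print([ (l,search_frame('top',l)[:1]) for l in ['vial','dish','rack','reagent','jar','spanner']])
E
```

```text
t: 18.2
eef_pos: [538.6, -27.6, 136.3]
tcp_rot: [3.141, 0.0, 1.728]
ft_force: [4.7, 2.7, -2.1]
opening: 0.251
t: 19.7
eef_pos: [538.5, -27.7, 136.3]
tcp_rot: [3.141, 0.0, 1.728]
ft_force: [4.3, 2.1, -2.9]
opening: 0.253
[ 4.30327035  2.09815833 -2.94608094] [ 0.30073785 -0.76565118  0.03838795] 0.25255530107071
diff on head 1.6014814814814815
[('vial', []), ('dish', []), ('rack', []), ('reagent', [{'centre': [388.7, 130.5], 'p': 0.62}]), ('jar', [{'centre': [178.2, 116.4], 'p': 0.74}]), ('spanner', [])]
```

View pics/c6.png

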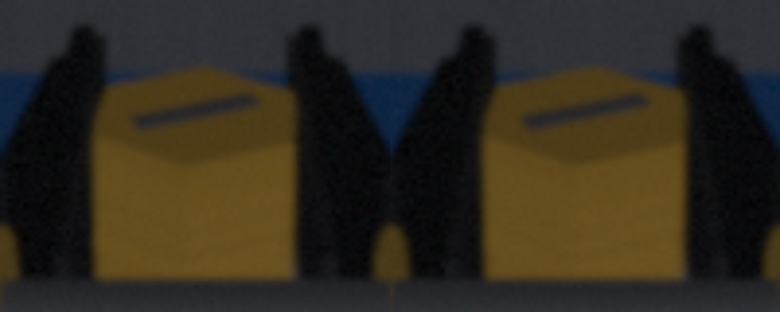

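View pics/scene6.png

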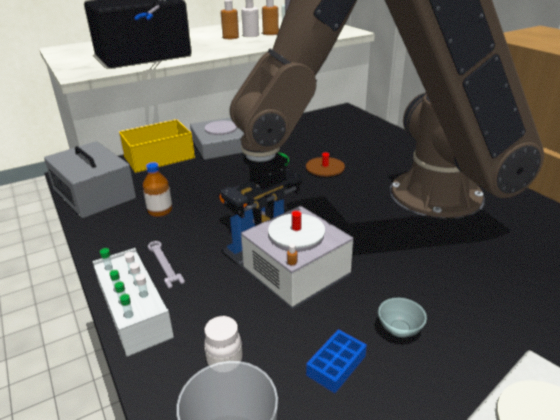

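The mark on the head has not moved in 3 s. Free, it would have turned about 1.2 rad. The scene view shows the cover seated at (296,230) and the bystanders where they were at the start. I hand in while still gripping.

```bash
python3 -c "
from h import *
print(ticket.job_done())"
```

```text
the job is handed in; nothing more can be done
None
```

I set the aluminium cover on the well and then gripped the bolt head. I handed the job in at about 20 s with the head still held.

- **Cover:** I chose the aluminium disc, not the green or brown look-alikes, lowered it until it touched, and released it there. The disc top read 117.3 mm (117 expected), tilt was under 0.1°, and it sat within 1 mm of the rim's centre.
- **Bolt head:** I went down through the gap and closed the fingers on the upright flats; the opening was 24.1 mm, for 24 mm across flats. Two wrist pictures 3 s apart show the head's mark in the same position. The wrist force in that time was about 5–6 N.
- **Bystanders:** In the last scene picture the vial, dish, rack, bottle, jar and spanner look to be where they started. I judged this by eye.
- **Checks that failed or disagreed:**
    - In the last top picture the networks found only the reagent bottle and the jar. They returned nothing for the vial, dish, rack and spanner.
    - The first network results for `bolt_head` and `well_rim` were off, so I used the depth measurements instead.

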